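# Hang the open module frame on the bar stand

## Task

Take the module frame with the open window out of its holder and hang it over the bar of the stand, bar through the window, lowering it onto the bar rather than dropping it. Then let go so that it hangs there by itself; leave the solid cover plate in the holder and the other things on the bench where they are.

Things in the scene. Friction and masses are not known exactly. Their poses are not given: they have to be found in the camera images.
- frame: Aluminium frame, a flat rectangular loop 140 mm wide (y), 120 mm tall (z), 10 mm thick (x), 0.15 to 0.31 kg, upright in one slot of the holder. One open window 96 mm wide x 74 mm tall; top member 26 mm tall, bottom member 20 mm, sides 22 mm. Origin: centre of its underside; z points up. Either face may look either way.
- window_top (a point): Point on the frame: the middle of the window's upper edge, 94 mm above the frame's underside and 26 mm below its top edge, mid-thickness; axes as the frame. This edge must come to rest on the bar.
- plate: Solid aluminium cover plate with shallow ribs and no window, 140 x 120 x 10 mm, upright in the other slot, 90 mm from the frame. To be left alone. Origin: centre of its underside, axes as the frame.
- holder: Fixed black plastic holder, 150 mm (x) x 110 mm (y), two slots along its y, centred at x = -45 and +45 mm, 13 mm wide; slot floor 10 mm, top of the 10 mm thick slot walls 32 mm above the bench. The upright parts overhang it by 15 mm either side. Which part is in which slot varies. Origin: centre of its underside.
- stand: Fixed steel stand: base plate 190 x 110 x 12 mm, post 18 mm thick at x = +78 mm, 217 mm tall, and from its top a level round bar 14 mm thick, running along the stand's -x (roughly towards the robot) to a free end at x = -78 mm with a short upturned tip, 10 mm thick, its top 227 mm above the bench. Origin: on the underside below the bar's middle, z up.
- bar (a point): Middle of the bar, on its axis, 210 mm above the bench; axes as the stand: x along the bar towards the post, y across it, z up. The bar's top is 7 mm above this point.
- spool: Metal solder spool, 60 mm across and 42 mm tall, standing on the bench between stand and holder. Bystander. Origin: centre of its underside.
- bottle: White bottle, 44 mm across and 100 mm tall, standing at the far side of the bench. Bystander. Origin: centre of its underside.
- driver: Screwdriver, 140 mm long, lying on the bench between the robot's base and the work. Bystander. Origin: on its underside, near its middle; x points along it to the tip.

How it is judged:
By the outcome, as a careful person would: the job done as asked, in the order asked, and still so for the second after the job is handed in, with the robot touching nothing.
It also fails if it takes over 54 s, if anything falls off the work surface, if the arm or the gripper's body presses on something with over 40 N, if the wrist force passes 120 N, or if a joint passes its speed limit or range.

## Robot

A 7-joint arm with a two-finger parallel gripper is mounted at the origin on the work surface. World frame = base frame: x ahead of the robot, y to its left, z up, the work surface at z = 0. Lengths are in m, angles in rad, forces in N, time in s.
With the tool pointing down it reaches from about 0.425 to 0.925 m from the base axis. Payload 6.8 kg.
Tool frame: the origin (TCP) lies on the front face of the gripper's body, between the roots of the fingers; the fingertips stand 73 mm ahead of it and the grasp point (between the pads) lies 54 mm ahead of it (env.nose_length is the distance from the TCP to the fingertips, in m); z points along the fingers, y is the line along which they close (so a half turn about z gives the same grasp; the last joint's range is limited). The gripper opens to 85 mm and grips with 20 to 120 N. Pads are 22 mm wide; open, the fingers measure 114 mm over their backs; the gripper's body (76 mm by 85 mm) begins 54 mm behind the grasp point. The pads swing forward as they close: fully open they stand 13 mm farther back than shut.
Start: joints at [-1.36, 0.477, 0.022, 1.555, -0.011, 1.109, -0.083], TCP at [0.212, 0.641, 0.304] pointing down, gripper open.
Joint ranges: [-2.96, 2.96], [-0.34, 2.1], [-1.41, 1.46], [0.24, 2.44], [-1.37, 4.51], [0.17, 1.92], [-2.96, 2.96]. Speed limits (rad/s): [2.39, 2.39, 3.14, 3.14, 3.14, 3.14, 3.14].

## Interface

Orientations are given as a unit quaternion [w, x, y, z].
In Python, from cell import env, kin, camera, calibration, job gives the robot as it stands. The module is installed in compiled form; this text tells all that it offers. Calls block until the motion is done:
- env.reach(position, orientation): joint-space move of the TCP to a pose.
- env.movel(position, velocity=0.15, rot=None, stop_force=None): straight line of the TCP; rot=None keeps the orientation; velocity is the mean speed in m/s. With stop_force (N) it stops when the force on the tool has changed by that much, and returns True; else False.
- env.goto_joints(angles): joint-space move.
- env.grip(opening, f_grip=None): finger opening in m; f_grip is the grip in N (None keeps the last); returns when the fingers have stopped.
- env.dwell(seconds).
- kin.inverse_kinematics(position, orientation): joint angles nearest the present ones, or None.
- env.get_state(): the state.
- camera(name): name is "scene" or "top" or "wrist"; returns (picture, depth): 480x640x3 uint8, blue, green, red; 480x640 float32, m along the optical axis (not along the pixel's ray), 0 where there is no reading.
- calibration(name): a dict with "fx", "fy", "cx", "cy" (pixels), "rvec" (rotation vector, rad) and "tvec" (3), from world to camera coordinates, as OpenCV has them. Camera axes: x right, y down, z forward; pixel columns grow to the right and rows downward; lengths in m; the calibration is good to about 2 mm. The wrist camera is an equidistant fisheye: a pixel r from the principal point sees the ray r / f radians off the axis. A picture is of the moment at which its call begins: read the wrist's pose just before it. calibration takes no time and is no camera call; for the wrist camera it gives the pose at the moment of the call.
A pose or a line that the arm cannot do raises env.PlanningError and nothing moves.
- job.job_done(): hands the job in; it is judged then, once.
The state is a dict: "time": time; "qpos": joint angles; "joint_velocities": joint speeds; "joint_torque": joint torques, N m; "tcp_pos": TCP position; "orientation": TCP orientation; "force": force on the tool from outside, world axes, zero at the start; "torque": the same for the moment, N m; "opening": finger opening in m; "gripper_force": force on a finger pad.
Only numpy, scipy, OpenCV 4.12 (cv2) and the standard library are available. Lean on these libraries where they do the work, as an engineer would, in place of code of your own. Each camera call takes 0.05 s, during which the arm holds its last target. There are 200 camera calls.

## Working session

There is one attempt and no reset: what is moved stays moved. The work goes in short steps, each a Python script; the robot and the scene stay as the last script left them, time stands still between calls to the robot, and variables do not carry over. Pictures are saved under pics/ and viewed, at most 10 in all, crops included, and the job is handed in when it is done.

```bash
mkdir -p pics
cat > h.py <<'E'
import numpy as np, cv2
from cell import env, kin, camera, calibration, job
def cloud(name):
    c=calibration(name); im,d=camera(name)
    v,u=np.mgrid[0:480,0:640]
    x=(u-c['cx'])/c['fx']; y=(v-c['cy'])/c['fy']
    if name=='wrist':
        r=np.hypot(x,y)+1e-9; k=np.tan(np.minimum(r,1.4))/r; x=x*k; y=y*k
    P=np.stack([x*d,y*d,d],-1)
    R,_=cv2.Rodrigues(np.array(c['rvec'],float))
    W=(P-np.array(c['tvec']).ravel())@R
    W[d==0]=np.nan
    return im,d,W
E
python3 - <<'E'
from h import *
for n in('scene','top'):
    im,d,W=cloud(n); cv2.imwrite(f'pics/{n}.png',im); np.save(n,W)
    c=calibration(n);R,_=cv2.Rodrigues(np.array(c['rvec'],float));print(n,-R.T@np.array(c['tvec']).ravel(),R[2],(d>0).mean())
print(env.get_state())
E
```

```text
scene [ 1.04345203 -0.15167443  0.86462856] [-0.5414416   0.2049627  -0.81537187] 0.9959928385416666
top [ 4.15104488e-01 -6.72805010e-04  1.13650064e+00] [ 0.19346619  0.02373589 -0.98081978] 0.996201171875
{'time': 0.1, 'qpos': array([-1.36010894,  0.4777042 ,  0.02235474,  1.55635334, -0.01150864,
        1.10931207, -0.0830895 ]), 'joint_velocities': array([-9.27390193e-05,  1.37314655e-04,  1.00205139e-03, -1.54319763e-03,
        1.67688598e-03,  1.06401723e-03, -1.50971745e-03]), 'joint_torque': array([ 4.01996600e-03, -5.97760713e+01,  1.61338516e+00, -2.81956816e+01,
        1.28151564e-02,  5.07508477e-03,  1.63616789e-05]), 'tcp_pos': array([0.21143147, 0.64059025, 0.30303163]), 'orientation': array([-7.25600624e-05,  1.58711699e-01,  9.87324626e-01, -8.21145504e-04]), 'force': array([1.19250162, 0.24645948, 0.3306014 ]), 'torque': array([-0.06367837,  0.01089359,  0.00650077]), 'gripper_force': 0.0, 'opening': 0.08553024246360906}
```

View pics/scene.png

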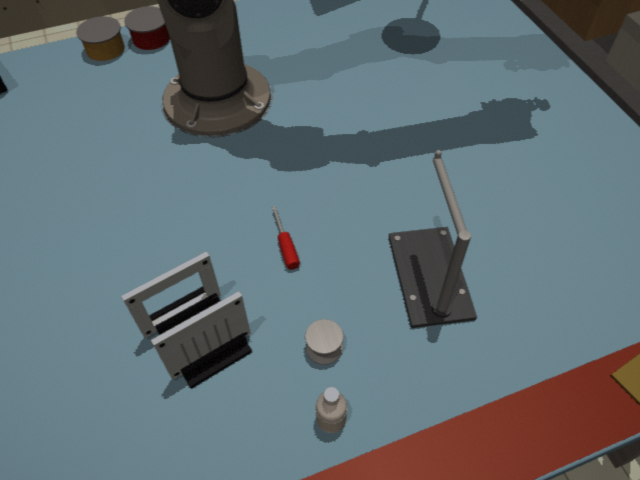

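View pics/top.png

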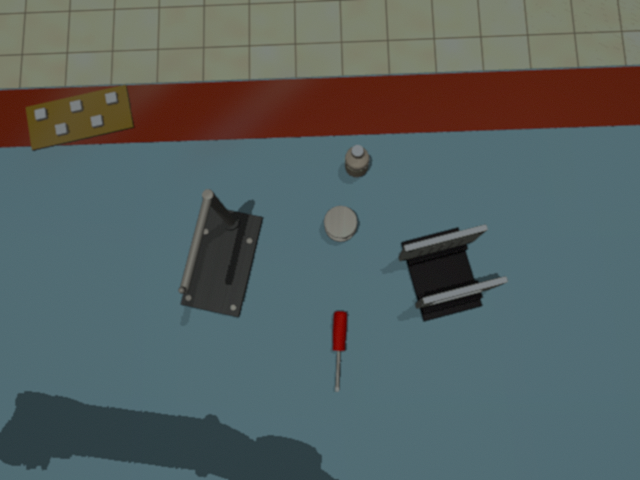

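The frame with the window is the part nearer the robot, at scene (175,295) and top (465,292). The plate is behind it at top (445,242). The bar runs from (183,290) at the free end to (208,195) at the post in the top view. Next I'll measure from the depth data.

Run:
```python
import numpy as np,cv2
for n in('top','scene'):
    W=np.load(n+'.npy'); z=W[...,2]
    ok=(W[...,0]>0.35)&(W[...,0]<0.9)
    for nm,lo,hi in(('slabs',.122,.138),('bar',.205,.222),('tip',.2225,.24)):
        m=(ok&(z>lo)&(z<hi)).astype(np.uint8)
        k,l,s,c=cv2.connectedComponentsWithStats(m)
        for i in range(1,k):
            if s[i,4]<8: continue
            p=W[l==i]; (cx,cy),(w,h),a=cv2.minAreaRect((p[:,:2]*1000).astype(np.float32))
            mu=p.mean(0); e=np.linalg.svd(p[:,:2]-mu[:2],full_matrices=False)[2][0]
            print(n,nm,s[i,4],c[i].round(),'ctr',round(cx,1),round(cy,1),'size',round(w,1),round(h,1),round(a,1),'dir',e.round(3),'z',np.percentile(p[:,2],[5,50,95]).round(4))
```

```text
top slabs 29 [220. 210.] ctr 654.2 196.9 size 7.2 16.8 32.6 dir [-0.542  0.84 ] z [0.1242 0.1297 0.1379]
top slabs 560 [445. 238.] ctr 595.8 -173.8 size 11.1 139.8 12.9 dir [ 0.226 -0.974] z [0.1247 0.1298 0.1326]
top slabs 559 [464. 290.] ctr 509.8 -199.9 size 10.5 140.6 13.1 dir [ 0.225 -0.974] z [0.1258 0.1298 0.1328]
top bar 981 [197. 239.] ctr 587.9 218.4 size 17.8 164.4 75.7 dir [-0.972  0.233] z [0.2103 0.2156 0.2187]
top tip 33 [181. 290.] ctr 512.9 235.9 size 9.4 7.7 84.7 dir [0.336 0.942] z [0.2229 0.225  0.2275]
scene slabs 849 [165. 277.] ctr 511.0 -200.5 size 13.7 139.3 12.7 dir [-0.224  0.975] z [0.1231 0.1302 0.133 ]
scene slabs 76 [452. 273.] ctr 664.4 195.6 size 17.9 11.6 48.2 dir [0.622 0.783] z [0.1228 0.1308 0.1376]
scene slabs 916 [196. 319.] ctr 597.6 -174.7 size 13.3 139.6 12.5 dir [-0.224  0.975] z [0.1231 0.1304 0.1329]
scene bar 942 [451. 202.] ctr 591.7 216.6 size 18.7 160.3 75.5 dir [ 0.972 -0.236] z [0.2107 0.2166 0.2191]
scene tip 35 [438. 153.] ctr 514.8 235.1 size 8.9 9.7 29.5 dir [0.906 0.424] z [0.2228 0.2254 0.2284]
```

```bash
cat >> h.py <<'E'
from scipy.spatial.transform import Rotation as Ro
FY=np.arctan2(.225,.974); BY=np.arctan2(-.234,.972)
def q(yaw,flip):   # tool down, tool y along the yaw direction
    yaw+=np.pi*flip; c,s=np.cos(yaw),np.sin(yaw)
    x=Ro.from_matrix(np.array([[-s,c,0],[c,s,0],[0,0,-1]])).as_quat(); return x[[3,0,1,2]]
def loc(c,yaw,x,y,z): # local x,y about c
    return np.array([c[0]+np.cos(yaw)*x-np.sin(yaw)*y,c[1]+np.sin(yaw)*x+np.cos(yaw)*y,z])
F=(.5104,-.200); B=(.590,.2175); OFF=-.030
E
python3 - <<'E'
from h import *
for f in(0,1):
    for p,y in((loc(F,FY,0,OFF,.172),FY),(loc(F,FY,0,OFF,.34),FY),(loc(B,BY,-.125,OFF,.32),BY),(loc(B,BY,-.008,OFF,.29),BY)):
        r=kin.inverse_kinematics(p,q(y,f)); print(f,None if r is None else np.round(r,2))
s=env.get_state(); p=s['tcp_pos'].copy(); p[2]=.42; env.movel(p,velocity=.2)
f=1
a=kin.inverse_kinematics(loc(F,FY,0,OFF,.32),q(FY,0)); b=kin.inverse_kinematics(loc(F,FY,0,OFF,.32),q(FY,1))
f=0 if b is None or (a is not None and abs(a[6])<abs(b[6])) else 1; print('flip',f)
env.reach(loc(F,FY,0,OFF,.42),q(FY,f)); env.movel(loc(F,FY,0,OFF,.29))
s=env.get_state(); print(s['time'],s['tcp_pos'],s['qpos'].round(2),s['force'])
im,d,W=cloud('wrist'); cv2.imwrite('pics/w1.png',im); np.save('w1',W)
E
```

```text
0 [-0.38  0.67  0.96  1.98 -0.72  0.88  1.2 ]
0 [-0.44  0.38  0.98  1.82 -0.35  1.12  0.89]
0 [-1.01  0.2   0.52  1.95 -0.11  1.02 -0.68]
0 [-0.86  0.42  0.58  1.77 -0.26  1.03 -0.42]
1 [-0.51  0.9   1.27  1.98 -1.01  1.09 -1.69]
1 [-0.59  0.55  1.29  1.83 -0.57  1.2  -2.03]
1 [-0.54  0.19 -0.03  1.92  0.01  1.03  2.34]
1 [-0.39  0.38 -0.05  1.74  0.02  1.02  2.46]
flip 0
5.075 [ 0.51754598 -0.22963595  0.29085055] [-0.51  0.55  1.15  1.88 -0.57  1.09  1.09] [-0.35396647  0.17847038 -0.13265955]
```

View pics/w1.png

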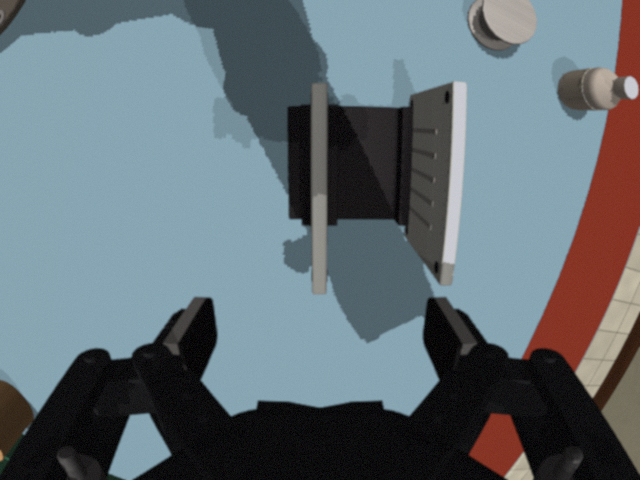

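The wrist view shows the frame's top edge as a vertical strip at column 319, rows 83–293. It lies midway between the fingers (213 and 425) and parallel to the pads. I'll check the numbers and, if they agree, grasp.

Run:
```python
from h import *
W=np.load('w1.npy'); z=W[...,2]; m=(z>.124)&(z<.136)&(W[...,0]<.56); m[300:]=False
p=W[m]; r=cv2.minAreaRect((p[:,:2]*1000).astype(np.float32)); print(m.sum(),r,p[:,2].mean())
c=np.array(r[0])/1000; err=c-np.array(F); print('err',err)
if np.hypot(*err)>.006: raise SystemExit
env.movel(loc(F,FY,0,OFF,.172),velocity=.08,stop_force=15)
s=env.get_state(); print(s['tcp_pos'],s['force'])
env.grip(0.0,100); s=env.get_state(); print(s['opening'],s['gripper_force'],s['force'])
f0=s['force']
env.movel(loc(F,FY,0,OFF,.30),velocity=.08)
s=env.get_state(); print(s['time'],s['opening'],s['gripper_force'],s['force'],s['tcp_pos'],s['qpos'].round(2))
im,d,W=cloud('scene'); cv2.imwrite('pics/s2.png',im[100:440,50:550]); np.save('s2',W)
```

```text
3374 ((509.83758544921875, -198.97195434570312), (10.244723320007324, 138.90621948242188), 12.902627944946289) 0.12981006789343358
err [-0.00056241  0.00102805]
[ 0.51740134 -0.22935667  0.17241273] [0.33829142 0.36710156 0.01580885]
0.008740309119051411 98.0056893825531 [ 0.11015051 -0.13028971  2.41764472]
9.1833 0.008286991871167514 97.38831639289856 [-0.55366808  0.11667374 -3.20009382] [ 0.51697549 -0.22910543  0.29957982] [-0.52  0.54  1.16  1.87 -0.55  1.1   1.08]
```

View pics/s2.png

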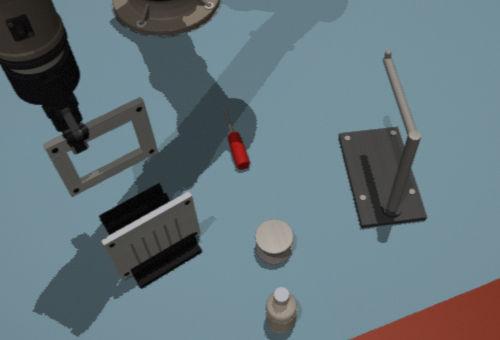

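The frame is gripped by its top member, out of the slot and hanging level. The plate is undisturbed. Next I'll carry it to the bar's free end and check the alignment there.

Run:
```python
from h import *
env.movel(loc(F,FY,0,OFF,.312),velocity=.1)
env.movel(loc(B,BY,-.13,OFF,.312),velocity=.15,rot=q(BY,0))
s=env.get_state(); print(s['time'],s['opening'],s['gripper_force'],s['force'],s['tcp_pos'],s['qpos'].round(2))
for n in('scene','top'):
    im,d,W=cloud(n); z=W[...,2]; cv2.imwrite(f'pics/{n}3.png',im[100:400,280:640] if n=='scene' else im[130:400,80:400])
    L=np.array([np.cos(BY),np.sin(BY)]); lx=(W[...,0]-B[0])*L[0]+(W[...,1]-B[1])*L[1]; ly=-(W[...,0]-B[0])*L[1]+(W[...,1]-B[1])*L[0]
    m=(np.abs(lx+.13)<.02)&(np.abs(ly)<.09)&(z>.13)&(z<.26)
    out=np.stack([lx,ly,z],-1)
    for lo in np.arange(-.07,.07,.02):
        k=m&(ly>lo)&(ly<lo+.02)
        if k.sum()>5: print(n,lo.round(3),k.sum(),'x',np.median(lx[k]).round(4),'zmax',np.percentile(z[k],97).round(4))
    print('y extent',np.percentile(ly[m],[.5,99.5]))
    k=(z>.223)&(z<.232)&(np.abs(lx+.075)<.02)&(np.abs(ly)<.02);print('tip',lx[k].mean(),ly[k].mean())
    k=(z>.212)&(z<.222)&(np.abs(lx)<.06)&(np.abs(ly)<.015);print('bar line',np.polyfit(lx[k],ly[k],1))
```

```text
12.6667 0.008597932961708936 97.40039348602295 [ 0.72559109 -0.58506672 -3.91464671] [0.45666486 0.21832922 0.31204626] [-1.59  0.56  1.43  1.99 -0.61  1.14 -0.14]
scene -0.07 623 x -0.1245 zmax 0.2566
scene -0.05 282 x -0.1241 zmax 0.2586
scene -0.03 214 x -0.1245 zmax 0.2591
scene -0.01 241 x -0.125 zmax 0.259
scene 0.01 149 x -0.1249 zmax 0.2594
scene 0.03 382 x -0.1249 zmax 0.2576
scene 0.05 573 x -0.1243 zmax 0.2577
y extent [-0.07115451  0.06863859]
tip -0.07716614376875845 -0.0010877956176722767
bar line [-0.00396622 -0.00234153]
top -0.07 51 x -0.1297 zmax 0.2584
top -0.05 38 x -0.1255 zmax 0.2593
y extent [-0.07090893 -0.02741013]
tip nan nan
bar line [-0.00382315 -0.00110497]<stdin>:14: RuntimeWarning: Mean of empty slice.
  ret = ret.dtype.type(ret / rcount)
```

View pics/scene3.png

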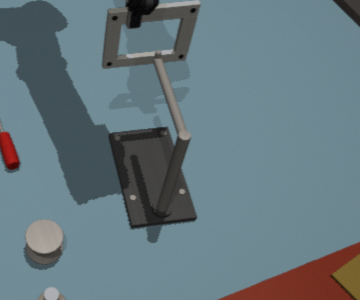

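The frame is held square to the bar, centred within about 2 mm, with the tip at crop (157,54) inside the window. Now I'll insert it along the bar, lowering only if the insertion force stays small.

Run:
```python
from h import *
try:
    hit=env.movel(loc(B,BY,-.008,OFF-.0015,.312),velocity=.06,stop_force=6)
except env.PlanningError as e: print('PE',e); raise SystemExit
s=env.get_state(); print(hit,s['time'],s['force'],s['tcp_pos'],s['qpos'].round(2))
if hit: raise SystemExit
env.movel(loc(B,BY,-.008,OFF-.0015,.290),velocity=.04,stop_force=5)
hit=env.movel(loc(B,BY,-.008,OFF-.0015,.279),velocity=.01,stop_force=2.5)
s=env.get_state(); print(hit,s['time'],s['force'],s['torque'],s['tcp_pos'],s['qpos'].round(2))
im,d,W=cloud('scene'); cv2.imwrite('pics/s4.png',cv2.resize(im[100:350,350:600],None,fx=2,fy=2))
```

```text
False 14.95 [-0.48867506 -0.62079944 -2.70667197] [0.57464491 0.18892978 0.31199061] [-1.23  0.66  1.24  1.77 -0.67  1.21 -0.04]
True 16.275 [ 0.09971547 -0.10059575  5.20920472] [0.17001722 0.03676345 0.02832031] [0.57488366 0.18873492 0.28496091] [-1.21  0.68  1.21  1.8  -0.7   1.16 -0.02]
```

View pics/s4.png

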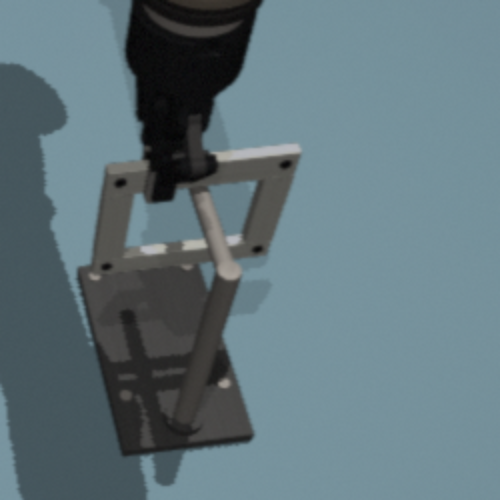

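The bar passes through the window (crop about (200,190)), and contact came at the predicted height, so the upper edge is on the bar. Releasing now and backing off upwards.

Run:
```python
from h import *
env.grip(0.035,20); env.dwell(.5)
s=env.get_state(); print(s['force'],s['opening'])
hit=env.movel(loc(B,BY,-.008,OFF-.0015,.36),velocity=.05,stop_force=5)
if not hit: env.movel(loc(B,BY,-.06,OFF-.0015,.45),velocity=.15)
s=env.get_state(); print(hit,s['time'],s['force'],s['tcp_pos'])
env.dwell(.8)
im,d,W=cloud('scene'); cv2.imwrite('pics/s5.png',im)
```

```text
[-0.46589161 -0.79443578  0.27960266] 0.03493305376653966
False 19.7167 [ 1.18552858  0.96540207 -0.05536914] [0.52409529 0.20103101 0.44938505]
```

View pics/s5.png

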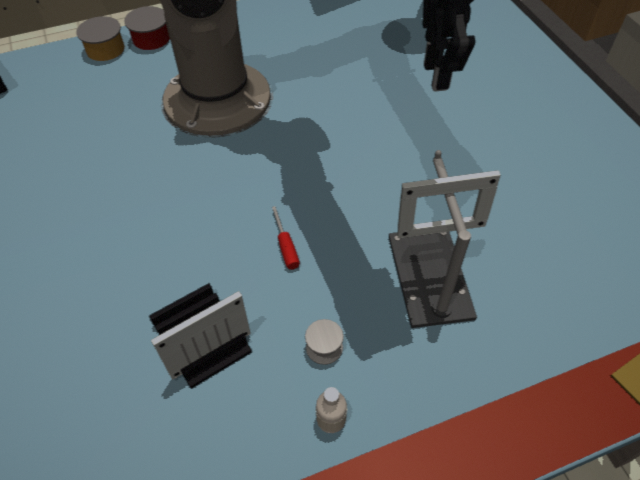

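The frame hangs on the bar at (448,205) and the gripper is clear of it. The plate, spool, bottle and driver haven't moved. I'll let any swing settle, then hand in.

Run:
```python
from h import *
a,_=camera('scene'); env.dwell(2.5); b,_=camera('scene')
print(cv2.absdiff(a,b)[150:250,380:510].mean(), cv2.absdiff(a,b)[150:250,200:370].mean())
print(job.job_done())
```

```text
0.8498205128205129 0.8450980392156863
the job is handed in; nothing more can be done
None
```

The frame is hanging by itself on the bar, with the bar through its window; it was lowered on gently and released. The plate and the other things on the bench were left where they were, and the job was handed in at about 23 s.

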